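# Close the slat crib and press its glue joints

## Task

Finish the half-built slat crib on the gluing board: lay the loose narrow slat in the empty place of the second layer, parallel to the slat already there, then lay the wide slat crosswise over the middle as the next layer, pencil-ringed spot on top. Then take the spring presser and, holding it upright with its foot centred on the ringed spot, press gently until the sprung foot is about half way in, and finish while still holding it pressed there. Leave the paint jar, the offcut and the mug alone.

Things in the scene. Friction and masses are not known exactly. Their poses are not given: they have to be found in the camera images.
- crib: White melamine board 150 x 150 x 10 mm fixed to the bench, with a half-built crib of pale slats (120 x 22 x 12 mm) glued on. Origin: centre of the underside; z up. Bottom layer: two slats along x at y = -40 and +40 mm, tops at 22 mm. Second layer: one slat along y at x = +40 mm, top at 34 mm; its fellow at x = -40 mm is missing, the empty place flanked by pencil lines on the bottom slats.
- slat_place (a point): The empty place in the second layer: where the centre of the narrow slat's underside belongs, at crib x = -40 mm, y = 0, 22 mm above the bench (the tops of the bottom slats). Axes as crib; the slat must lie along its y axis.
- cap_place (a point): Where the centre of the wide slat's underside belongs: the crib's middle, 34 mm above the bench (the tops of the second layer). Axes as crib; the wide slat must lie along its x axis.
- slat: Loose narrow slat, pale wood, 120 x 22 x 12 mm, about 30 g, lying flat on the bench. Origin: centre of its underside; x along its length, z up. On one side of the crib, left or right.
- cap: Loose wide slat, pale wood, 120 x 36 x 12 mm, about 45 g, lying flat on the bench with a pencilled ring on its upper face. Origin: centre of its underside; x along its length, y across its width (36 mm), z up. On the other side of the crib.
- cap_mark (a point): The spot to press: centre of the pencilled ring (30 mm diameter, dot in the middle) on the upper face of the wide slat, at the middle of its length and width.
- presser: Spring presser, 122 mm tall, about 130 g, standing free and upright on its foot. Origin: centre of the foot's underside when relaxed; z up along the handle. Dark wooden square handle 22 x 22 mm, sides along x and y, from 37 to 122 mm above the origin; below it a steel rod and a round rubber foot (32 mm diameter, 12 mm high) that slides up towards the handle against a spring.
- foot (a joint): How far the presser's foot is pushed in towards the handle, m: 0 = relaxed (stays so under the presser's own weight), 0.020 = fully in. The spring pushes with about 2.1 N at the start of travel, 5.6 N half way (0.010) and 9.1 N just before the stop; beyond that it is rigid.
- foot_face (a point): Centre of the underside of the presser's foot (it moves with the foot).
- jar: Bystander: closed paint jar, 50 mm diameter, 50 mm high; origin at the centre of its underside. It stands outside one of the loose slats; the presser stands outside the other.
- offcut: Bystander: short offcut of slat, 60 x 22 x 12 mm, beyond the crib; origin at the centre of its underside.
- mug: Bystander: white mug, 76 mm diameter, 85 mm high, beyond the crib; origin at the centre of its underside.
There are look-alikes about, which are no part of the job. There is more than one size of the presser; the job needs the middle-sized.

How it is judged (in metres and radians):
On the way, in this order (a step that is already met when the one before it is completed fails the run):
1. the narrow slat lies in the empty place of the second layer, released (x of slat in the frame of slat_place between -0.01 and 0.01 m and y of slat in the frame of slat_place between -0.01 and 0.01 m and z of slat in the frame of slat_place between -0.004 and 0.004 m and angle between the x axis of slat and the y axis of crib, either way round below 0.14 rad and angle between slat's own z axis and vertical below 0.06 rad and contact force between each of the arm, the fingers and slat below 0.1 N and linear speed of slat below 0.02 m/s), for 0.2 s.
2. the wide slat lies crosswise over the middle of the second layer, released, with the narrow slat still in place (all of step 1 and x of cap in the frame of cap_place between -0.01 and 0.01 m and y of cap in the frame of cap_place between -0.01 and 0.01 m and z of cap in the frame of cap_place between -0.004 and 0.004 m and angle between the x axis of cap and the x axis of crib, either way round below 0.14 rad and angle between cap's own z axis and vertical below 0.06 rad and contact force between each of the arm, the fingers and cap below 0.1 N and linear speed of cap below 0.02 m/s), for 0.2 s.
At the end, for the whole second after the job is handed in: Both slats at rest in place, untouched (10 mm, 4 mm in height, 8 deg, 3.4 deg of level); gripper holds the presser within 7 deg of upright, foot within 8 mm of the ringed spot, pushed in 4 to 16 mm, pressing the wide slat with 2.5 to 9.5 N, touching nothing else of the crib (all of step 2 and horizontal distance between foot_face and cap_mark below 0.008 m and angle between presser's own z axis and vertical below 0.12 rad and value of joint foot between 0.004 and 0.016 m and contact force between presser and cap between 2.5 and 9.5 N and contact force between the fingers and presser above 1 N and contact force between presser and crib below 0.2 N and contact force between presser and slat below 0.2 N); the arm keeps its last pose, push and grip.
It fails at once if the presser is pressed hard on the wide slat (over 15 N) (contact force between presser and cap above 15 N).
It fails at once if the jar is pushed away or lifted (over 20 mm) (distance of jar from where it was at the start of the episode above 0.02 m).
It fails at once if the offcut is pushed away or lifted (over 20 mm) (distance of offcut from where it was at the start of the episode above 0.02 m).
It fails at once if the mug is pushed away or lifted (over 20 mm) (distance of mug from where it was at the start of the episode above 0.02 m).
It also fails if it takes over 70 s, if anything falls off the work surface, if the arm or the gripper's body presses on something with over 40 N, if the wrist force passes 120 N, or if a joint passes its speed limit or range.

## Robot

A 6-joint arm with a two-finger parallel gripper is mounted at the origin on the work surface. World frame = base frame: x ahead of the robot, y to its left, z up, the work surface at z = 0. Lengths are in mm, angles in rad, forces in N, time in s.
With the tool pointing down it reaches from about 400 to 825 mm from the base axis. Payload 7 kg.
Tool frame: the origin (TCP) lies on the mounting face of the last link; the fingertips stand 173 mm ahead of it and the grasp point (between the pads) lies 155 mm ahead of it (ctrl.tip_extent is the distance from the TCP to the fingertips, in mm); z points along the fingers, y is the line along which they close (so a half turn about z gives the same grasp; the last joint's range is limited). The gripper opens to 85 mm and grips with 20 to 120 N. Pads are 22 mm wide; open, the fingers measure 114 mm over their backs; the gripper's body (76 mm by 85 mm) begins 54 mm behind the grasp point. The pads swing forward as they close: fully open they stand 13 mm farther back than shut.
Start: joints at [-0.985, 0.359, 0.012, 0, -1.224, -0.288], TCP at [198.031, -645.275, 404.702] pointing down, gripper open.
Joint ranges: [-3.07, 3.07], [-1.43, 2.12], [-1.02, 1.25], [-3.03, 1.67], [-3.05, -0], [-3.03, 3.03]. Speed limits (rad/s): [2.39, 2.39, 3.01, 3.14, 3.14, 3.14].

## Interface

Orientations are given as a unit quaternion [x, y, z, w].
In Python, from bench import status, optics, ctrl gives the robot as it stands.
- The arm moves only by the shell command python3 -m creep FILE [FORCE], which reads ROWS from the file FILE. ROWS is one flat JSON list of numbers that holds 1 to 10 rows one after another, with no inner brackets; each row has 7 numbers: dx, dy, dz in parts of the range, where 1.0 means 60 cm, then a rotation vector rx, ry, rz in normalised numbers (1 is 60 degrees), then the opening from 0.0 (shut) to 1.0 (fully open); each row shifts and turns the commanded pose from where the row before left it, along the tool's axes as they then stand; what a row does not reach is not made up. A row lasts 1/12 s, in which the tool goes at most 41.7 mm and 0.125 rad, less where a joint would pass 70% of its speed; a pose out of reach is approached as far as the arm can. The fingers move at their own pace and stop on an object; FORCE is the grip in N (left out, the last holds). Time passes only in rows, so rows that do not move let the fingers close. It prints the time, the measured TCP pose, the force, the opening and the grip force at its end. A shift or turn number past 1, either way, is cut back to 1. Input that does not fit is refused with a message, and nothing moves.
- status.observe(): the state, without advancing time (a new reading comes with each control period).
- optics.grab_frame(name): name is "side" or "top"; returns (picture, depth): 384x512x3 uint8, red, green, blue; 384x512 float32, mm along the optical axis (not along the pixel's ray), 0 where there is no reading.
- optics.camera_model(name): a dict with "fx", "fy", "cx", "cy" (pixels), "pose" (4x4, takes a point from camera to world coordinates). Camera axes: x right, y up, looking along -z (the intrinsics and any distortion apply to the point x, -y, -z); pixel columns grow to the right and rows downward; lengths in mm; the calibration is good to about 2 mm. A picture is of the moment at which its call begins. camera_model takes no time and is no camera call.
- ctrl.job_done(): hands the job in; it is judged then, once.
The state is a dict: "time_s": time; "joints": joint angles; "joint_velocities": joint speeds; "tau": joint torques, N m; "tool_pos": TCP position; "orientation": TCP orientation; "contact_force": force on the tool from outside, world axes, zero at the start; "wrist_torque": the same for the moment, N m; "grip_width": opening from 0.0 (shut) to 1.0 (fully open); "grip_force": force on a finger pad.
Only numpy, scipy, OpenCV 4.12 (cv2) and the standard library are available. Lean on these libraries where they do the work, as an engineer would, in place of code of your own. Each camera call takes 0.05 s, during which the arm holds its last target. There are 200 camera calls.

## Working session

There is one attempt and no reset: what is moved stays moved. The work goes in short steps, Python scripts to look and compute and a shell command to move; the robot and the scene stay as the last step left them, time stands still between calls to the robot, and variables do not carry over. Pictures are saved under pics/ and viewed, at most 10 in all, crops included, and the job is handed in when it is done.

```bash
ls; mkdir -p pics; python3 - <<'E'
from bench import status, optics, ctrl
import cv2, numpy as np
for n in ("top","side"):
    p,d=optics.grab_frame(n); np.savez(f"pics/{n}0.npz",p=p,d=d)
    cv2.imwrite(f"pics/{n}0.png",p[:,:,::-1])
    m=optics.camera_model(n); print(n,m)
a=cv2.imread("pics/top0.png");cv2.imwrite("pics/top0x.png",cv2.resize(a,(800,600),interpolation=cv2.INTER_CUBIC))
s=status.observe(); print(s); print(ctrl.tip_extent)
E
```

```text
pics
top {'fx': 354.4288055198899, 'fy': 354.4288055198899, 'cx': 252.94883507117774, 'cy': 195.04769320995317, 'pose': array([[-1.88849831e-02,  9.95911815e-01, -8.83346745e-02,
         5.35682074e+02],
       [-9.99497780e-01, -2.10536851e-02, -2.36839611e-02,
        -4.86269792e+00],
       [-2.54469071e-02,  8.78430398e-02,  9.95809246e-01,
         8.98015696e+02],
       [ 0.00000000e+00,  0.00000000e+00,  0.00000000e+00,
         1.00000000e+00]])}
side {'fx': 489.9236295799571, 'fy': 489.9236295799571, 'cx': 254.1070279255858, 'cy': 189.63155937094083, 'pose': array([[-7.76952135e-01,  4.21889053e-01, -4.67284718e-01,
        -1.44450322e+00],
       [-6.29480422e-01, -5.08819377e-01,  5.87245468e-01,
         7.77943828e+02],
       [ 9.98891541e-03,  7.50408202e-01,  6.60899200e-01,
         9.45363251e+02],
       [ 0.00000000e+00,  0.00000000e+00,  0.00000000e+00,
         1.00000000e+00]])}
{'time_s': 0.1, 'joints': array([-9.84918386e-01,  3.59354930e-01,  1.11580139e-02, -3.05037850e-04,
       -1.22409857e+00, -2.88093574e-01]), 'joint_velocities': array([ 0.00057745, -0.00127315,  0.00384316,  0.00198303, -0.00031737,
        0.00017744]), 'tau': array([-1.83562719e-03, -5.84764731e+01,  2.94108403e+01,  6.95443690e+00,
       -3.15195641e-03,  1.07459547e-05]), 'tool_pos': array([ 197.99479025, -645.13865863,  403.83542324]), 'orientation': array([-1.48291262e-01,  9.88943436e-01,  7.39835085e-04, -1.87301170e-04]), 'contact_force': array([ 0.10501394,  0.18721695, -0.26766045]), 'wrist_torque': array([ 0.01351984, -0.00922959, -0.01638046]), 'grip_force': 0.0, 'grip_width': 0.998083011657039}
173.4
```

View pics/top0x.png

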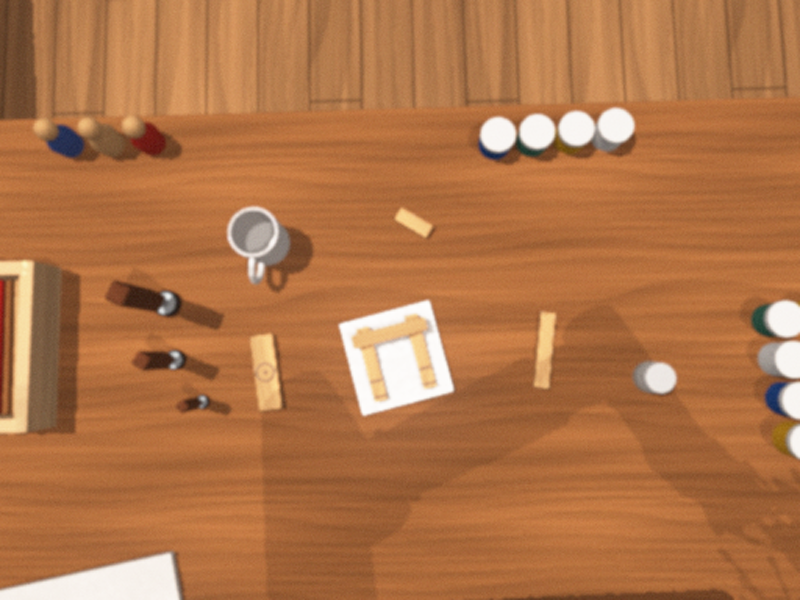

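View pics/side0.png

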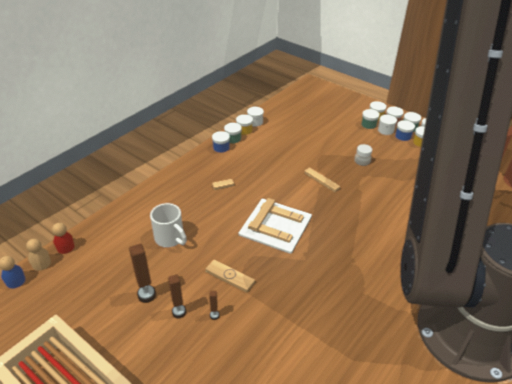

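The top view (800x600) shows three pressers: large (145,297), middle (160,360) and small (193,403). The wide slat with the ring is at (266,372), the crib at (397,357) with its empty place on the near side, and the narrow slat at (545,350). The jar is at (657,378), the offcut at (414,222) and the mug at (257,240). The middle presser fits the "middle-sized" wording, so I'll check its height is 122 mm.

```bash
cat > h.py <<'E'
import numpy as np, cv2
from bench import status, optics, ctrl
def grab(n): return (*optics.grab_frame(n), optics.camera_model(n))
def cloud(d,m):
    v,u=np.mgrid[0:d.shape[0],0:d.shape[1]]
    c=np.stack([(u-m['cx'])/m['fx']*d,-(v-m['cy'])/m['fy']*d,-d],-1)
    return c@m['pose'][:3,:3].T+m['pose'][:3,3]
def ray(uv,m,z):
    uv=np.atleast_2d(uv).astype(float)
    r=np.c_[(uv[:,0]-m['cx'])/m['fx'],-(uv[:,1]-m['cy'])/m['fy'],-np.ones(len(uv))]@m['pose'][:3,:3].T
    o=m['pose'][:3,3]; return (o+r*((z-o[2])/r[:,2])[:,None])
def proj(P,m):
    c=(np.atleast_2d(P)-m['pose'][:3,3])@m['pose'][:3,:3]
    return np.c_[m['cx']+m['fx']*c[:,0]/-c[:,2], m['cy']-m['fy']*c[:,1]/-c[:,2]]
def rect(mask,m,z):
    "largest blob -> world min-area rect at height z: centre, long-axis angle, sizes"
    cs,_=cv2.findContours(mask.astype(np.uint8),cv2.RETR_EXTERNAL,cv2.CHAIN_APPROX_NONE)
    c=max(cs,key=cv2.contourArea)[:,0]
    w=ray(c,m,z)[:,:2].astype(np.float32)
    b=cv2.boxPoints(cv2.minAreaRect(w)); e=b[1]-b[0]; f=b[2]-b[1]
    if np.hypot(*e)<np.hypot(*f): e,f=f,e
    a=np.arctan2(e[1],e[0]); a=(a+np.pi/2)%np.pi-np.pi/2
    return b.mean(0).round(1),round(float(a),3),np.hypot(*e).round(1),np.hypot(*f).round(1)
def box(shape,x0,y0,x1,y1):
    k=np.zeros(shape[:2],bool); k[y0:y1,x0:x1]=1; return k
E
python3 - <<'E'
from h import *
q=np.load("pics/top0.npz");p,d=q['p'],q['d'];m=optics.camera_model("top");W=cloud(d,m)
hsv=cv2.cvtColor(p,cv2.COLOR_RGB2HSV)
Z=W[...,2]
s=.64
def R(x0,y0,x1,y1): return box(p.shape,*[int(v*s) for v in (x0,y0,x1,y1)])
print("bench z", np.percentile(Z[R(300,430,500,480)],[5,50,95]).round(1))
for n,b in dict(slat=(525,300,565,400),cap=(240,325,295,420),crib=(330,290,465,425)).items():
    k=R(*b); print(n,"z pct",np.percentile(Z[k],[50,90,99]).round(1))
    y,x=np.where(k); print("hsv centre",hsv[(y.min()+y.max())//2,(x.min()+x.max())//2])
for n,b in dict(slat=(525,300,565,400),cap=(240,325,295,420)).items():
    k=R(*b); print(n,'depth',rect(k&(Z>7),m,12),'col',rect(k&(hsv[...,2]>175)&(hsv[...,1]<140),m,12))
k=R(330,290,465,425)
board=k&(Z>4); print('board',rect(board,m,10),'white',rect(k&(hsv[...,1]<60)&(hsv[...,2]>150),m,10))
print('top bar',rect(k&(Z>29),m,34))
for n,b in dict(L=(100,270,185,325),M=(130,340,190,380),S=(170,390,215,415)).items():
    k=R(*b)&(Z>15); t=Z[k].max(); print(n,'height',t.round(1), 'top ctr',np.median(W[R(*b)&(Z>t-8)],0).round(1))
# side
q=np.load("pics/side0.npz");p2,d2=q['p'],q['d'];m2=optics.camera_model("side");W2=cloud(d2,m2);Z2=W2[...,2]
k=box(p2.shape,165,270,190,320); t=Z2[k].max(); print('M side',t,np.median(W2[k&(Z2>t-4)],0).round(1)); kk=k&(Z2>50)&(Z2<110);print(W2[kk][:,:2].mean(0))
k=box(p2.shape,200,255,260,295);print('cap side depth',rect(k&(Z2>7),m2,12))
k=box(p2.shape,300,160,345,195);print('slat side depth',rect(k&(Z2>7),m2,12))
c1=cv2.resize(p[140:290,60:310][:,:,::-1],None,fx=1.6*2,fy=1.6*2,interpolation=cv2.INTER_CUBIC)
c1=cv2.resize(p[200:275,70:195][:,:,::-1],(800,480),interpolation=cv2.INTER_CUBIC)
cv2.imwrite("pics/crop1.png",c1)
E
```

```text
bench z [-3.7 -1.2  1.5]
slat z pct [-0.2 11.3 13.7]
hsv centre [ 19 111 246]
cap z pct [ 0.  11.9 14.3]
hsv centre [ 15 115 222]
crib z pct [ 1.9 21.1 35.2]
hsv centre [ 15   4 253]
slat depth (array([ 537.4, -217.2], dtype=float32), -0.133, np.float32(119.4), np.float32(22.9)) col (array([ 538.7, -218.7], dtype=float32), -0.134, np.float32(120.2), np.float32(23.9))
cap depth (array([510.7, 227.3], dtype=float32), 0.133, np.float32(119.6), np.float32(36.7)) col (array([511.8, 226.5], dtype=float32), 0.137, np.float32(119.9), np.float32(37.4))
board (array([530.2,  18.1], dtype=float32), -1.33, np.float32(150.5), np.float32(149.3)) white (array([531.1,  17.3], dtype=float32), -1.329, np.float32(152.0), np.float32(151.7))
top bar (array([568.3,  27.9], dtype=float32), -1.33, np.float32(119.5), np.float32(23.1))
L height 898.0 top ctr [535.7  -4.9 898. ]
M height 898.0 top ctr [535.7  -4.9 898. ]
S height 898.0 top ctr [535.7  -4.9 898. ]
M side 945.3632506212479 [ -1.4 777.9 945.4]
[525.14512214 379.49247481]
cap side depth (array([508.8, 227. ], dtype=float32), 0.127, np.float32(122.3), np.float32(40.8))
slat side depth (array([ 536.3, -218.4], dtype=float32), -0.142, np.float32(121.9), np.float32(30.1))
```

View pics/crop1.png

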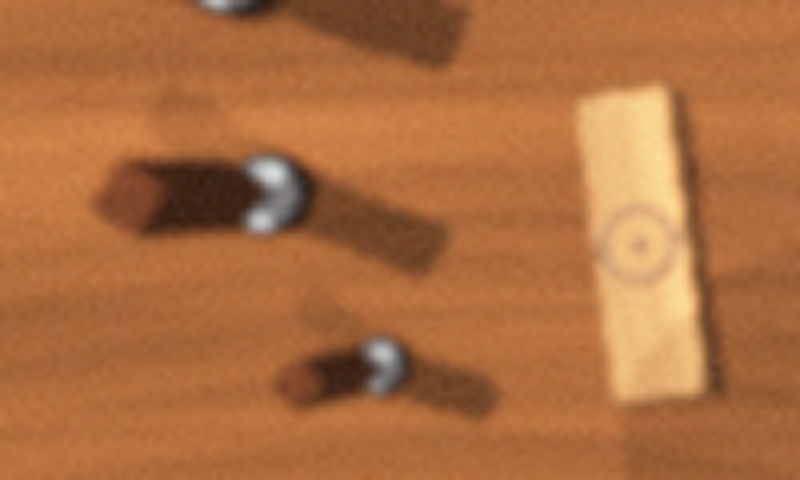

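The crop shows the middle presser (top (130,195), foot (275,195)), the small one below it and the ringed wide slat. I'll write a helper that works out the deltas and measures the pressers.

```bash
cat >> h.py <<'E'
from scipy.spatial.transform import Rotation as Rn
def go(x,y,z,yaw,pr=True):
    "turn (tool axes) to point down with tool y at world angle yaw (mod pi, nearest), then shift in turned axes"
    s=status.observe(); R0=Rn.from_quat(s['orientation'])
    y0=R0.as_matrix()[:,1]; cur=np.arctan2(y0[1],y0[0])
    yaw=cur+((yaw-cur+np.pi/2)%np.pi-np.pi/2)
    Y=np.array([np.cos(yaw),np.sin(yaw),0]); Z=np.array([0,0,-1.]); R1=np.c_[np.cross(Y,Z),Y,Z]
    rv=(R0.inv()*Rn.from_matrix(R1)).as_rotvec(); dp=R1.T@(np.array([x,y,z])-s['tool_pos'])
    print('turn',rv.round(4),'shift',dp.round(1),'j1,j6',s['joints'][[0,5]].round(2),'pos',s['tool_pos'].round(1),'F',s['contact_force'].round(1),'t',round(s['time_s'],1))
E
python3 - <<'E'
from h import *
go(537.4,-217.2,290,-0.133+np.pi/2)
for n in("top","side"):
    q=np.load(f"pics/{n}0.npz");p,d=q['p'],q['d'];m=optics.camera_model(n);W=cloud(d,m);Z=W[...,2]
    B=dict(L=(64,173,118,208),M=(83,218,122,243),S=(109,250,138,265)) if n=="top" else dict(L=(125,240,162,305),M=(165,270,190,320),S=(205,285,222,322))
    for k,b in B.items():
        msk=box(p.shape,*b)&(d>0)&(Z>12)
        t=np.percentile(Z[msk],97)
        tp=msk&(Z>t-7); print(n,k,'h',t.round(1),'top',W[tp].mean(0).round(1),'n',tp.sum(),'all mid',W[msk&(Z>t*.35)][:,:2].mean(0).round(1))
    
    k=box(p.shape,*B['M'])&(d>0)&(Z>45)&(Z<125)
    P=W[k]; b=cv2.minAreaRect(P[:,:2].astype(np.float32)); print('M rect',b)
    hh=P[:,2]
    r=cv2.minAreaRect(P[hh>112][:,:2].astype(np.float32)); print('top face rect',r)
E
```

```text
turn [ 0.0015 -0.0005  0.4307] shift [-279.7  469.2  113.8] j1,j6 [-0.98 -0.29] pos [ 198.  -645.1  403.8] F [ 0.1  0.2 -0.3] t 0.1
top L h 162.6 top [624.4 389.9 160.4] n 188 all mid [622.8 383.7]
top M h 122.5 top [532.8 376.  120.3] n 100 all mid [533.1 371.5]
top S h 85.2 top [464.9 331.7  82.6] n 49 all mid [465.5 329.2]
M rect ((532.5211181640625, 376.12713623046875), (22.225208282470703, 22.791643142700195), 57.81197738647461)
top face rect ((532.2720336914062, 376.2950134277344), (21.76592254638672, 22.58778953552246), 55.88919448852539)
side L h 163.6 top [622.7 389.2 161.4] n 153 all mid [616.2 393.5]
side M h 123.5 top [531.4 374.7 121.5] n 94 all mid [527.  378.1]
side S h 85.7 top [463.2 330.8  83.1] n 47 all mid [461.1 332.9]
M rect ((531.8176879882812, 374.5317687988281), (21.889562606811523, 23.00848960876465), 60.509559631347656)
top face rect ((531.9839477539062, 374.43414306640625), (21.697887420654297, 22.576684951782227), 60.95382308959961)
```

The middle presser is 122 mm tall, so it is the right one. It stands at (532,375), yaw about 1.01 rad. Now moving to the narrow slat.

Careful with the scale: shifts go in shares of 60 cm and turns go in shares of 60 degrees. That gives: 33.5 mm is 0.0558, -20 mm is -0.0333, 0.11 rad is 0.105.

```bash
echo '[0,0,0,0,0,0.105,1,0,0,0,0,0,0.105,1,0,0,0,0,0,0.105,1,0,0,0,0,0,0.0955,1,-0.0333,0.0558,0.0133,0,0,0,1,-0.0333,0.0558,0.0133,0,0,0,1,-0.0333,0.0558,0.0133,0,0,0,1,-0.0333,0.0558,0.0133,0,0,0,1,-0.0333,0.0558,0.0133,0,0,0,1,-0.0333,0.0558,0.0133,0,0,0,1]' > mv.in && python3 -m creep mv.in 40
echo '[-0.0333,0.0558,0.0133,0,0,0,1,-0.0333,0.0558,0.0133,0,0,0,1,-0.0333,0.0558,0.0133,0,0,0,1,-0.0333,0.0558,0.0133,0,0,0,1,-0.0333,0.0558,0.0133,0,0,0,0.6,-0.0333,0.0558,0.0133,0,0,0,0.6,-0.0333,0.0558,0.0133,0,0,0,0.6,-0.0333,0.0558,0.0133,0,0,0,0.6,0,0,0,0,0,0,0.6,0,0,0,0,0,0,0.6]' > mv.in && python3 -m creep mv.in
python3 -c "
from h import *
go(537.4,-217.2,176,-0.133+np.pi/2); print(ctrl.tip_extent,status.observe()['grip_width'])"
```

```text
time_s: 0.93
tool_pos: [344.1, -460.2, 356.1]
orientation: [0.066, 0.998, 0.0, -0.0]
contact_force: [1.7, -0.2, -0.5]
grip_width: 1.003
grip_force: 0.0
time_s: 1.77
tool_pos: [538.3, -215.4, 291.6]
orientation: [0.064, 0.998, 0.0, -0.001]
contact_force: [-0.4, -0.7, -0.4]
grip_width: 0.598
grip_force: 0.0
turn [-0.     -0.0019  0.0041] shift [  0.7  -1.9 115.6] j1,j6 [-0.04 -1.66] pos [ 538.3 -215.4  291.6] F [-0.4 -0.7 -0.4] t 1.8
173.4 0.5978031287620826
```

Converted, 36 mm is 0.06, 30 mm is 0.05, 0.004 rad is 0.0038.

```bash
echo '[0.0012,-0.0032,0.06,0,-0.0018,0.0038,0.6,0,0,0.06,0,0,0,0.6,0,0,0.05,0,0,0,0.6,0,0,0.0167,0,0,0,0.6,0,0,0.006,0,0,0,0.6,0,0,0,0,0,0,0.2,0,0,0,0,0,0,0,0,0,0,0,0,0,0,0,0,0,0,0,0,0,0,0,0,0,0,0,0]' > mv.in && python3 -m creep mv.in 40
python3 -c "
from h import *
go(537.4,-217.2,176,-0.133+np.pi/2)"
```

```text
time_s: 2.6
tool_pos: [537.4, -219.3, 179.1]
orientation: [0.068, 0.998, -0.0, 0.003]
contact_force: [-0.3, -0.5, 7.3]
grip_width: 0.244
grip_force: 39.9
turn [-0.0002  0.0052 -0.0027] shift [0.3 2.1 3.1] j1,j6 [-0.05 -1.66] pos [ 537.4 -219.3  179.1] F [-0.3 -0.5  7.3] t 2.6
```

Converted, -35 mm is -0.0583, -20 mm is -0.0333, -0.12 rad is -0.1146.

```bash
echo '[0,0,-0.0333,0,0,0,0,0,0,-0.0583,0,0,0,0,0,0,-0.0583,0,0,0,0,0,0,0,0,0,-0.1146,0,0,0,0,0,0,-0.1146,0,0,0,0,0,0,-0.1146,0,0,0,0,0,0,-0.1146,0,0,0,0,0,0,-0.1146,0,0,0,0,0,0,-0.1146,0,0,0,0,0,0,-0.1146,0]' > mv.in && python3 -m creep mv.in
echo '[0,0,0,0,0,-0.1146,0,0,0,0,0,0,-0.1146,0,0,0,0,0,0,-0.1146,0,0,0,0,0,0,-0.1146,0,0,0,0,0,0,-0.1146,0,0,0,0,0,0,-0.1146,0,0,0,0,0,0,-0.1146,0,0,0,0,0,0,-0.1146,0,0,0,0,0,0,-0.1146,0,0,0,0,0,0,0,0]' > mv.in && python3 -m creep mv.in
python3 - <<'E'
from h import *
go(491.1,8.65,240,0.241)
p,d,m=grab("top");cv2.imwrite("pics/t1.png",p[:,:,::-1])
p,d,m=grab("side");W=cloud(d,m);cv2.imwrite("pics/s1.png",cv2.resize(p[:,150:][:,:,::-1],(754,800*384//400*754//800)))
E
```

```text
time_s: 3.43
tool_pos: [536.4, -219.0, 268.0]
orientation: [-0.347, 0.938, -0.001, 0.002]
contact_force: [0.9, -0.2, -0.6]
grip_width: 0.237
grip_force: 39.2
time_s: 4.27
tool_pos: [536.4, -219.0, 267.9]
orientation: [0.78, -0.626, 0.001, -0.001]
contact_force: [0.5, -0.9, 0.5]
grip_width: 0.236
grip_force: 39.2
turn [-0.003  -0.0009 -0.0224] shift [-231.9  -10.3   27.9] j1,j6 [-0.05  0.27] pos [ 536.4 -219.   267.9] F [ 0.5 -0.9  0.5] t 4.3
```

View pics/s1.png

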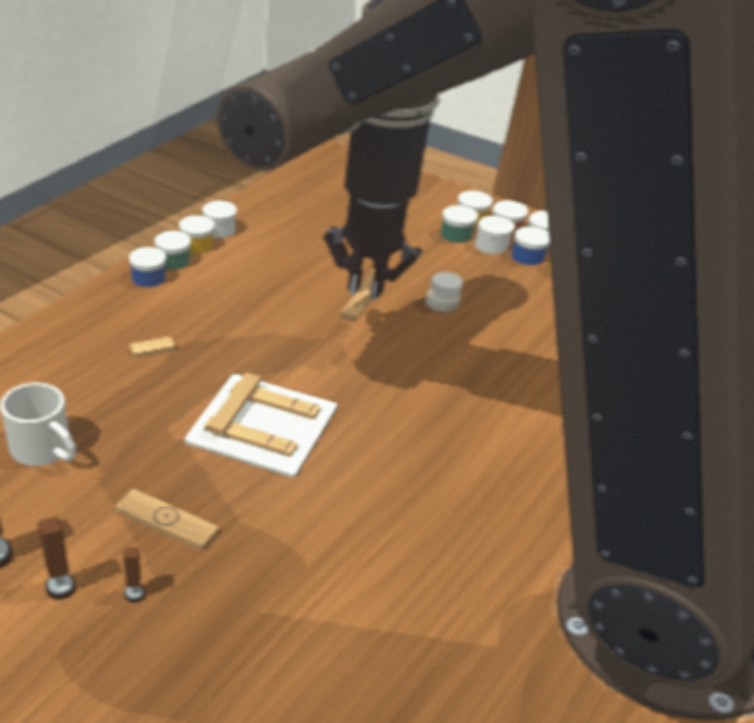

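The slat is held at about (357,303) in the crop. Moving over the empty place.

Converted, -38.5 mm is -0.0642, 4.5 mm is 0.0075, -0.022 rad is -0.021.

```bash
echo '[-0.0642,-0.0028,0.0075,-0.0029,-0.001,-0.021,0,-0.0642,-0.0028,0.0075,0,0,0,0,-0.0642,-0.0028,0.0075,0,0,0,0,-0.0642,-0.0028,0.0075,0,0,0,0,-0.0642,-0.0028,0.0075,0,0,0,0,-0.0642,-0.0028,0.0075,0,0,0,0,0,0,0,0,0,0,0,0,0,0,0,0,0,0]' > mv.in && python3 -m creep mv.in
python3 -c "
from h import *
go(491.1,8.65,203,0.241)"
```

```text
time_s: 5.03
tool_pos: [493.2, 10.2, 240.5]
orientation: [0.785, -0.619, -0.0, 0.0]
contact_force: [0.7, 0.4, -0.5]
grip_width: 0.243
grip_force: 39.2
turn [ 0.0007  0.0005 -0.0053] shift [ 1.   2.4 37.5] j1,j6 [ 0.42 -0.18] pos [493.2  10.2 240.5] F [ 0.7  0.4 -0.5] t 5.0
```

Converted, 15 mm is 0.025, 10 mm is 0.0167, -0.005 rad is -0.0048.

```bash
echo '[0.0017,0.004,0.025,0,0,-0.0048,0,0,0,0.0167,0,0,0,0,0,0,0.0133,0,0,0,0,0,0,0.005,0,0,0,0,0,0,0,0,0,0,0,0,0,0,0,0,0,0]' > mv.in && python3 -m creep mv.in
python3 -c "
from h import *
go(491.1,8.65,201,0.241)"
```

```text
time_s: 5.53
tool_pos: [491.5, 6.1, 204.3]
orientation: [0.786, -0.618, -0.0, 0.0]
contact_force: [-0.0, 1.0, 0.3]
grip_width: 0.24
grip_force: 39.3
turn [ 0.0013  0.0002 -0.0025] shift [-2.6 -0.2  3.3] j1,j6 [ 0.41 -0.17] pos [491.5   6.1 204.3] F [-0.   1.   0.3] t 5.5
```

Converted, -2.6 mm is -0.0043, 1 mm is 0.0017.

```bash
echo '[-0.0043,0,0.0017,0,0,0,0,0,0,0.0017,0,0,0,0,0,0,0.0017,0,0,0,0,0,0,0,0,0,0,0,0,0,0,0,0,0,0]' > mv.in && python3 -m creep mv.in
python3 -c "
from h import *
go(491.1,8.65,200,0.241)"
```

```text
time_s: 5.95
tool_pos: [490.7, 9.2, 201.3]
orientation: [0.787, -0.617, -0.0, 0.0]
contact_force: [-0.8, 0.5, -0.8]
grip_width: 0.242
grip_force: 39.3
turn [ 0.0009  0.0004 -0.0009] shift [ 0.6 -0.3  1.3] j1,j6 [ 0.42 -0.18] pos [490.7   9.2 201.3] F [-0.8  0.5 -0.8] t 6.0
```

Converted, 0.8 mm is 0.0013.

```bash
for i in 1 2; do echo '[0,0,0.0013,0,0,0,0,0,0,0,0,0,0,0,0,0,0,0,0,0,0]' > mv.in && python3 -m creep mv.in | egrep 'tool_pos|contact'; done
```

```text
tool_pos: [490.7, 9.2, 201.1]
contact_force: [-2.9, 0.6, 9.0]
tool_pos: [490.7, 9.2, 201.0]
contact_force: [-7.3, 0.6, 18.2]
```

Contact. I'll release and rise.

Converted, -35 mm is -0.0583, -30 mm is -0.05.

```bash
echo '[0,0,-0.0022,0,0,0,0,0,0,0,0,0,0,0.5,0,0,0,0,0,0,0.5,0,0,0,0,0,0,0.5,0,0,0,0,0,0,0.5,0,0,-0.025,0,0,0,0.5,0,0,-0.05,0,0,0,0.6,0,0,-0.0583,0,0,0,0.6,0,0,-0.0583,0,0,0,0.6,0,0,0,0,0,0,0.6]' > mv.in && python3 -m creep mv.in
python3 -c "
from h import *
go(511,227,290,0.135+np.pi/2)"
```

```text
time_s: 7.28
tool_pos: [492.8, 9.6, 322.3]
orientation: [0.787, -0.617, 0.003, -0.003]
contact_force: [0.9, 0.2, 0.6]
grip_width: 0.597
grip_force: 0.0
turn [-0.0071 -0.0062 -1.4644] shift [  47.3 -213.    32.3] j1,j6 [ 0.42 -0.18] pos [492.8   9.6 322.3] F [0.9 0.2 0.6] t 7.3
```

Converted, -0.122 rad is -0.1165.

```bash
echo '[0,0,0,-0.0067,-0.0057,-0.1165,0.6,0,0,0,0,0,-0.1165,0.6,0,0,0,0,0,-0.1165,0.6,0,0,0,0,0,-0.1165,0.6,0,0,0,0,0,-0.1165,0.6,0,0,0,0,0,-0.1165,0.6,0,0,0,0,0,-0.1165,0.6,0,0,0,0,0,-0.1165,0.6,0,0,0,0,0,-0.1165,0.6,0,0,0,0,0,-0.1165,0.6]' > mv.in && python3 -m creep mv.in|head -2
echo '[0,0,0,0,0,-0.1165,0.7,0,0,0,0,0,-0.1165,0.7,0.0132,-0.0592,0.0083,0,0,0,0.7,0.0132,-0.0592,0.0083,0,0,0,0.7,0.0132,-0.0592,0.0083,0,0,0,0.7,0.0132,-0.0592,0.0083,0,0,0,0.7,0.0132,-0.0592,0.0083,0,0,0,0.7,0.0132,-0.0592,0.0083,0,0,0,0.7,0,0,0,0,0,0,0.7,0,0,0,0,0,0,0.7]' > mv.in && python3 -m creep mv.in
python3 - <<'E'
from h import *
go(511,227,180,0.135+np.pi/2)
p,d,m=grab("side");W=cloud(d,m);Z=W[...,2];Z[d<=0]=0
uv=proj([[491,9,34]],m)[0].astype(int); k=box(p.shape,uv[0]-45,uv[1]-45,uv[0]+45,uv[1]+45)
ang=.241;c=np.array([530,18.2]);ex=np.array([np.cos(ang),np.sin(ang)]);ey=np.array([-ex[1],ex[0]])
q=(W[...,:2]-c)
for lo,hi,n in((-90,0,'new'),(0,90,'old')):
    kk=k&(Z>30)&(Z<38)&(q@ex>lo)&(q@ex<hi)&(abs(q@ey)<80); r,a,L,w=rect(kk,m,34); print(n,kk.sum(),'crib xy',((r-c)@ex).round(1),((r-c)@ey).round(1),'rel ang',(a-ang-np.pi/2)%np.pi,L,w,'z',np.median(Z[kk]))
cv2.imwrite("pics/s2.png",cv2.resize(p[120:370,100:350][:,:,::-1],(600,600),interpolation=cv2.INTER_CUBIC))
E
```

```text
time_s: 8.12
tool_pos: [490.7, 9.1, 315.5]
time_s: 8.95
tool_pos: [509.0, 228.4, 285.4]
orientation: [0.998, 0.068, -0.005, -0.002]
contact_force: [-0.1, -0.5, 0.4]
grip_width: 0.702
grip_force: 0.0
turn [-0.0041  0.0105  0.0008] shift [  1.8   1.6 105.4] j1,j6 [0.77 0.95] pos [509.  228.4 285.4] F [-0.1 -0.5  0.4] t 8.9
new 285 crib xy -43.0 3.8 rel ang 3.1403889803846896 123.9 23.7 z 33.873618090058926
old 263 crib xy 37.6 -1.3 rel ang 3.13438898038469 123.5 23.7 z 33.82443822792584
```

View pics/s2.png

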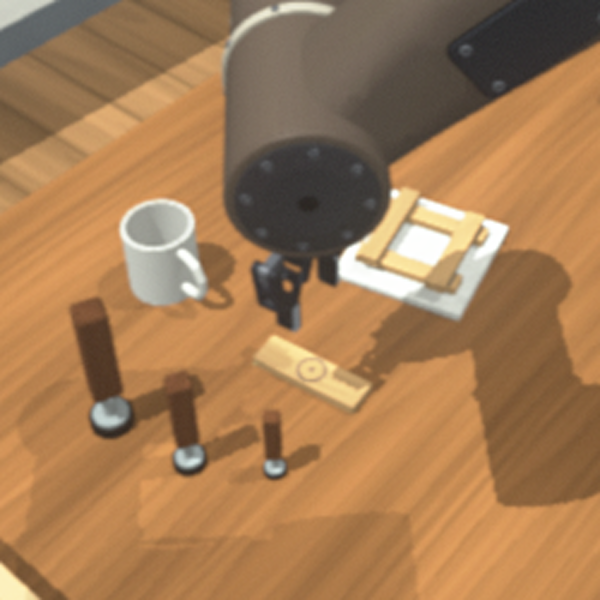

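The side view shows the slat lying parallel in its place. By measurement it is 80 mm from its fellow and at most 5 mm off lengthwise, within tolerance. Now grasping the wide slat.

Converted, 35 mm is 0.0583, 25 mm is 0.0417, 0.0105 rad is 0.01.

```bash
echo '[0.003,0.0027,0.0583,-0.0038,0.01,0,0.7,0,0,0.0583,0,0,0,0.7,0,0,0.0417,0,0,0,0.7,0,0,0.01,0,0,0,0.7,0,0,0.0033,0,0,0,0.7,0,0,0,0,0,0,0,0,0,0,0,0,0,0,0,0,0,0,0,0,0,0,0,0,0,0,0,0,0,0,0,0,0,0,0]' > mv.in && python3 -m creep mv.in 40
python3 -c "
from h import *
go(511,227,180,0.135+np.pi/2)"
```

```text
time_s: 9.83
tool_pos: [511.6, 225.7, 185.5]
orientation: [0.998, 0.067, 0.002, -0.001]
contact_force: [0.7, -0.7, 3.6]
grip_width: 0.004
grip_force: 2.3
turn [-0.0025 -0.0042 -0.0015] shift [-0.4 -1.4  5.5] j1,j6 [0.77 0.94] pos [511.6 225.7 185.5] F [ 0.7 -0.7  3.6] t 9.8
```

The fingers shut on top of the slat, because the open tips stand further back than I allowed for. Rise, open and go lower.

Converted, -20 mm is -0.0333, -15 mm is -0.025.

```bash
echo '[0,0,-0.0333,0,0,0,0,0,0,-0.025,0,0,0,0.65,0,0,0,0,0,0,0.65,0,0,0,0,0,0,0.65,0,0,0,0,0,0,0.65]' > mv.in && python3 -m creep mv.in 40
python3 - <<'E'
from h import *
go(511,227,171,0.135+np.pi/2); print(status.observe()['grip_width'])
p,d,m=grab("side");W=cloud(d,m);Z=W[...,2];Z[d<=0]=0
print(rect(box(p.shape,200,250,260,300)&(Z>7)&(Z<18),m,12))
E
```

```text
time_s: 10.25
tool_pos: [510.8, 225.4, 218.9]
orientation: [0.998, 0.066, 0.001, -0.001]
contact_force: [-0.1, -0.8, -0.3]
grip_width: 0.561
grip_force: 0.0
turn [-0.0018 -0.0022 -0.002 ] shift [ 0.5 -1.6 47.9] j1,j6 [0.77 0.94] pos [510.8 225.4 218.9] F [-0.1 -0.8 -0.3] t 10.2
0.5606199960973516
(array([508.9, 227.1], dtype=float32), 0.142, np.float32(121.9), np.float32(40.3))
```

Cap undisturbed.

Converted, 20 mm is 0.0333, 18 mm is 0.03.

```bash
echo '[0.0008,-0.0027,0.0333,0,0,0,0.65,0,0,0.03,0,0,0,0.65,0,0,0.0117,0,0,0,0.65,0,0,0.0033,0,0,0,0.65,0,0,0,0,0,0,0.65,0,0,0,0,0,0,0.65]' > mv.in && python3 -m creep mv.in 40
echo '[0,0,0,0,0,0,0.2,0,0,0,0,0,0,0.2,0,0,0,0,0,0,0.2,0,0,0,0,0,0,0.2,0,0,0,0,0,0,0.2]' > mv.in && python3 -m creep mv.in 40
python3 -c "
from h import *
go(511,227,180,0.135+np.pi/2)"
```

```text
time_s: 10.8
tool_pos: [511.4, 227.3, 171.8]
orientation: [0.998, 0.067, 0.001, -0.0]
contact_force: [-0.2, 0.1, -0.4]
grip_width: 0.652
grip_force: 0.0
time_s: 11.22
tool_pos: [511.6, 227.4, 172.7]
orientation: [0.998, 0.067, 0.001, -0.001]
contact_force: [-0.8, -0.9, 6.0]
grip_width: 0.407
grip_force: 43.4
turn [-0.0018 -0.0031 -0.0015] shift [-0.7  0.3 -7.3] j1,j6 [0.77 0.94] pos [511.6 227.4 172.7] F [-0.8 -0.9  6. ] t 11.2
```

Converted, -35 mm is -0.0583, -25 mm is -0.0417.

```bash
echo '[0,0,-0.0333,0,0,0,0.2,0,0,-0.0583,0,0,0,0.2,0,0,-0.0417,0,0,0,0.2,0,0,0,0,0,0,0.2,0,0,0,0,0,0,0.2]' > mv.in && python3 -m creep mv.in
python3 -c "
from h import *
go(530,18.2,250,0.241+np.pi/2)"
```

```text
time_s: 11.63
tool_pos: [511.4, 227.4, 253.6]
orientation: [0.998, 0.067, 0.002, -0.002]
contact_force: [-0.3, -1.0, -1.2]
grip_width: 0.408
grip_force: 40.3
turn [-0.0034 -0.0052 -0.1078] shift [-31.9 207.6   3.6] j1,j6 [0.77 0.94] pos [511.4 227.4 253.6] F [-0.3 -1.  -1.2] t 11.6
```

Converted, 34.6 mm is 0.0577, -5.3 mm is -0.0088, -0.108 rad is -0.1031.

```bash
echo '[0,0,0,-0.0029,-0.0048,-0.1031,0.2,-0.0088,0.0577,0,0,0,0,0.2,-0.0088,0.0577,0,0,0,0,0.2,-0.0088,0.0577,0,0,0,0,0.2,-0.0088,0.0577,0,0,0,0,0.2,-0.0088,0.0577,0,0,0,0,0.2,-0.0088,0.0577,0,0,0,0,0.2,0,0,0,0,0,0,0.2,0,0,0,0,0,0,0.2]' > mv.in && python3 -m creep mv.in|egrep 'pos|force'
python3 -c "
from h import *
go(529.5,17.8,212,0.241+np.pi/2)"
```

```text
tool_pos: [529.3, 15.9, 251.0]
contact_force: [-1.1, -0.3, -0.7]
grip_force: 40.4
turn [ 0.0019  0.0055 -0.0035] shift [ 0.7 -1.8 39. ] j1,j6 [0.4  1.41] pos [529.3  15.9 251. ] F [-1.1 -0.3 -0.7] t 12.4
```

Converted, 18 mm is 0.03, 14 mm is 0.0233, 0.005 rad is 0.0048.

```bash
echo '[0.0012,-0.003,0.03,0.0019,0.0048,-0.0033,0.2,0,0,0.0233,0,0,0,0.2,0,0,0.0117,0,0,0,0.2,0,0,0,0,0,0,0.2,0,0,0,0,0,0,0.2,0,0,0,0,0,0,0.2]' > mv.in && python3 -m creep mv.in
for i in 1 2 3; do echo '[0,0,0.0017,0,0,0,0.2,0,0,0,0,0,0,0.2,0,0,0,0,0,0,0.2]' > mv.in && python3 -m creep mv.in | egrep 'tool_pos|contact'; done
python3 -c "
from h import *
go(529.5,17.8,205,0.241+np.pi/2)"
```

```text
time_s: 12.88
tool_pos: [530.3, 20.3, 213.4]
orientation: [0.992, 0.122, 0.001, -0.0]
contact_force: [-0.3, 0.1, -0.3]
grip_width: 0.408
grip_force: 40.4
tool_pos: [530.1, 19.9, 212.4]
contact_force: [-0.6, 0.3, -1.5]
tool_pos: [530.0, 19.7, 211.0]
contact_force: [-0.3, -0.1, 0.8]
tool_pos: [530.0, 19.7, 209.9]
contact_force: [0.3, -0.3, -0.2]
turn [-0.0001 -0.0011  0.0036] shift [-0.9  1.7  4.9] j1,j6 [0.41 1.41] pos [530.   19.7 209.9] F [ 0.3 -0.3 -0.2] t 13.6
```

Converted, 1.7 mm is 0.0028, 1 mm is 0.0017, 0.003 rad is 0.0029.

```bash
echo '[-0.0015,0.0028,0.0017,0,0,0.0029,0.2,0,0,0.0013,0,0,0,0.2,0,0,0,0,0,0,0.2,0,0,0,0,0,0,0.2]' > mv.in && python3 -m creep mv.in| egrep 'tool_pos|contact'
for i in 1 2; do echo '[0,0,0.0012,0,0,0,0.2,0,0,0,0,0,0,0.2,0,0,0,0,0,0,0.2]' > mv.in && python3 -m creep mv.in | egrep 'tool_pos|contact'; done
```

```text
tool_pos: [529.6, 17.8, 208.0]
contact_force: [-0.6, -0.3, -0.3]
tool_pos: [529.6, 17.9, 207.4]
contact_force: [0.5, 0.1, -0.7]
tool_pos: [529.6, 17.9, 206.7]
contact_force: [0.7, 0.9, -1.3]
```

Converted, 0.7 mm is 0.0012.

```bash
for i in 1 2; do echo '[0,0,0.0012,0,0,0,0.2,0,0,0,0,0,0,0.2,0,0,0,0,0,0,0.2]' > mv.in && python3 -m creep mv.in | egrep 'tool_pos|contact'; done
```

```text
tool_pos: [529.6, 17.9, 206.6]
contact_force: [-2.7, 0.9, 5.9]
tool_pos: [529.6, 17.9, 206.6]
contact_force: [-4.8, 1.7, 13.1]
```

Converted, -35 mm is -0.0583, -30 mm is -0.05.

```bash
echo '[0,0,-0.002,0,0,0,0.2,0,0,0,0,0,0,0.6,0,0,0,0,0,0,0.6,0,0,0,0,0,0,0.6,0,0,-0.0167,0,0,0,0.6,0,0,-0.0417,0,0,0,0.6,0,0,-0.0583,0,0,0,0.6,0,0,-0.0583,0,0,0,0.6,0,0,-0.05,0,0,0,0.6,0,0,0,0,0,0,0.6]' > mv.in && python3 -m creep mv.in
echo '[0.0117,-0.0567,0,0,0,0,0.6,0.0117,-0.0567,0,0,0,0,0.6,0.0117,-0.0567,0,0,0,0,0.6,0.0117,-0.0567,0,0,0,0,0.6,0.0117,-0.0567,0,0,0,0,0.6,0,0,0,0,0,0,0.6,0,0,0,0,0,0,0.6]' > mv.in && python3 -m creep mv.in
python3 - <<'E'
from h import *
go(532.2,375.5,290,1.01)
for n in("top","side"):
    p,d,m=grab(n); np.savez(f"pics/{n}3.npz",p=p,d=d)
    c=(proj([[530,18,34]],m)[0]).astype(int); a=p[c[1]-60:c[1]+60,c[0]-65:c[0]+65]
    cv2.imwrite(f"pics/{n}3.png",cv2.resize(a[:,:,::-1],(390,360),interpolation=cv2.INTER_CUBIC))
    W=cloud(d,m);Z=W[...,2].copy();Z[d<=0]=0
    k=box(p.shape,c[0]-60,c[1]-60,c[0]+60,c[1]+60)&(Z>41)&(Z<50); print(n,'cap',rect(k,m,46),Z[k].mean().round(1))
cv2.imwrite("pics/both3.png",np.hstack([cv2.imread("pics/top3.png"),cv2.imread("pics/side3.png")]))
E
```

```text
time_s: 15.8
tool_pos: [531.1, 18.1, 348.8]
orientation: [0.993, 0.121, 0.006, -0.001]
contact_force: [-0.0, 1.0, 0.9]
grip_width: 0.602
grip_force: 0.0
time_s: 16.38
tool_pos: [522.5, 192.9, 341.9]
orientation: [0.993, 0.122, 0.001, -0.0]
contact_force: [-1.0, 0.2, -0.2]
grip_width: 0.599
grip_force: 0.0
turn [-6.000e-04 -1.200e-03  8.052e-01] shift [ -88.9 -159.8   51.9] j1,j6 [0.71 1.11] pos [522.5 192.9 341.9] F [-1.   0.2 -0.2] t 16.4
top cap (array([528.3,  21.3], dtype=float32), 0.242, np.float32(119.6), np.float32(35.9)) 45.0
side cap (array([526.8,  21. ], dtype=float32), 0.234, np.float32(120.6), np.float32(43.0)) 45.9
```

View pics/both3.png

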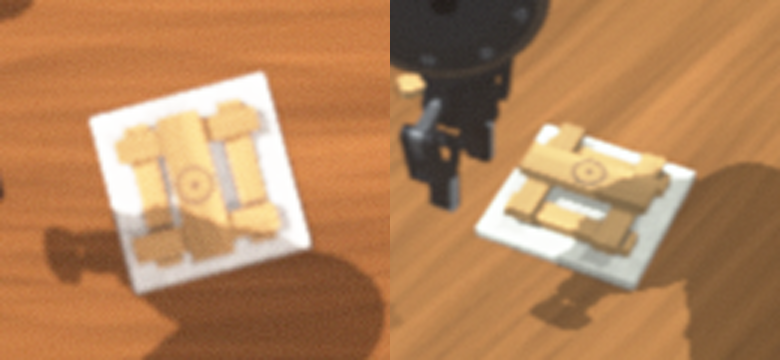

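Both views show the wide slat crosswise over the middle, ring up (top crop (195,184)), about 3.5 mm off at most. Now the presser.

Converted, 0.115 rad is 0.1098.

```bash
echo '[0,0,0,0,0,0.1098,0.55,0,0,0,0,0,0.1098,0.55,0,0,0,0,0,0.1098,0.55,0,0,0,0,0,0.1098,0.55,0,0,0,0,0,0.1098,0.55,0,0,0,0,0,0.1098,0.55,0,0,0,0,0,0.1098,0.55]' > mv.in && python3 -m creep mv.in|egrep 'tool_pos|contact'
echo '[-0.0297,-0.0533,0,0,0,0,0.55,-0.0297,-0.0533,0,0,0,0,0.55,-0.0297,-0.0533,0,0,0,0,0.55,-0.0297,-0.0533,0,0,0,0,0.55,-0.0297,-0.0533,0,0,0,0,0.55,0,0,0,0,0,0,0.55,0,0,0,0,0,0,0.55]' > mv.in && python3 -m creep mv.in|egrep 'tool_pos|contact'
python3 - <<'E'
from h import *
go(532.2,375.5,244,1.01)
p,d,m=grab("side");W=cloud(d,m);Z=W[...,2].copy();Z[d<=0]=0
k=box(p.shape,165,270,190,322)&(Z>80)&(Z<126); P=W[k]; print(k.sum(),cv2.minAreaRect(P[P[:,2]>112][:,:2].astype(np.float32)) if k.sum()>20 else '')
cv2.imwrite("pics/s4.png",cv2.resize(p[180:340,90:290][:,:,::-1],(600,480)))
E
```

```text
tool_pos: [522.8, 189.8, 341.9]
contact_force: [-0.5, -0.8, 0.3]
tool_pos: [533.1, 374.6, 341.1]
contact_force: [-0.5, -0.9, -1.6]
turn [ 0.0001 -0.0007 -0.002 ] shift [-1.3 -0.3 97.1] j1,j6 [0.91 0.1 ] pos [533.1 374.6 341.1] F [-0.5 -0.9 -1.6] t 17.6
216 ((532.467529296875, 374.16766357421875), (21.871334075927734, 23.298139572143555), 60.22175598144531)
```

View pics/s4.png

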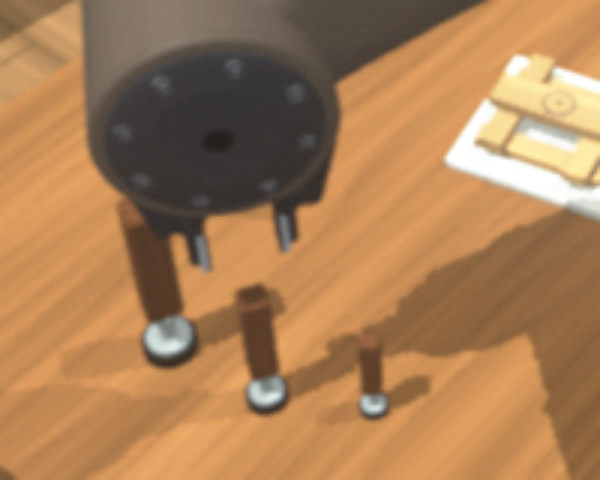

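The gripper is straight above the middle presser (crop (252,292)). Descending.

Converted, 30 mm is 0.05, 24 mm is 0.04.

```bash
echo '[-0.002,0,0.05,0,0,0,0.55,0,0,0.05,0,0,0,0.55,0,0,0.04,0,0,0,0.55,0,0,0.0167,0,0,0,0.55,0,0,0.005,0,0,0,0.55,0,0,0,0,0,0,0.55,0,0,0,0,0,0,0.55]' > mv.in && python3 -m creep mv.in 40
echo '[0,0,0,0,0,0,0.1,0,0,0,0,0,0,0.1,0,0,0,0,0,0,0.1,0,0,0,0,0,0,0.1,0,0,0,0,0,0,0.1,0,0,0,0,0,0,0.1]' > mv.in && python3 -m creep mv.in 40
echo '[0,0,-0.0333,0,0,0,0.1,0,0,-0.05,0,0,0,0.1,0,0,-0.05,0,0,0,0.1,0,0,-0.05,0,0,0,0.1,0,0,-0.0333,0,0,0,0.1,0,0,0,0,0,0,0.1,0,0,0,0,0,0,0.1]' > mv.in && python3 -m creep mv.in
python3 -c "
from h import *
go(529,19.5,340,1.01)"
```

```text
time_s: 18.28
tool_pos: [532.7, 374.6, 246.3]
orientation: [0.961, -0.278, 0.001, -0.001]
contact_force: [-0.2, 0.2, -0.6]
grip_width: 0.551
grip_force: 0.0
time_s: 18.78
tool_pos: [532.3, 375.1, 245.3]
orientation: [0.961, -0.278, 0.001, -0.001]
contact_force: [1.3, 0.7, 1.6]
grip_width: 0.253
grip_force: 42.1
time_s: 19.37
tool_pos: [531.6, 374.7, 375.5]
orientation: [0.961, -0.278, 0.001, -0.001]
contact_force: [-0.6, 0.1, -1.5]
grip_width: 0.253
grip_force: 41.9
turn [-0.0027 -0.0005 -0.0026] shift [186.7 302.2  35.5] j1,j6 [0.91 0.09] pos [531.6 374.7 375.5] F [-0.6  0.1 -1.5] t 19.4
```

Converted, 33.6 mm is 0.056, 20.7 mm is 0.0345.

```bash
echo '[0.0345,0.056,0,0,0,0,0.1,0.0345,0.056,0,0,0,0,0.1,0.0345,0.056,0,0,0,0,0.1,0.0345,0.056,0,0,0,0,0.1,0.0345,0.056,0,0,0,0,0.1,0.0345,0.056,0.0167,0,0,0,0.1,0.0345,0.056,0.0333,0,0,0,0.1,0.0345,0.056,0.0333,0,0,0,0.1,0.0345,0.056,0,0,0,0,0.1,0,0,0,0,0,0,0.1]' > mv.in && python3 -m creep mv.in 60|egrep 'pos|force'
python3 - <<'E'
from h import *
go(529,19.5,310,1.01)
for n in("top","side"):
    p,d,m=grab(n);W=cloud(d,m);Z=W[...,2].copy();Z[d<=0]=0
    pos=status.observe()['tool_pos']; fz=pos[2]-245
    u=proj([[pos[0],pos[1],fz+6]],m)[0]; print(n,'predicted foot px',u.round(1),'pred mark px',proj([[529,19.5,46]],m)[0].round(1))
    if n=="side":
        np.savez("pics/s5.npz",p=p,d=d)
        cv2.imwrite("pics/s5.png",cv2.resize(p[120:280,180:360][:,:,::-1],(675,600),interpolation=cv2.INTER_CUBIC))
E
```

```text
tool_pos: [525.7, 18.8, 323.7]
contact_force: [1.0, 0.7, -1.9]
grip_force: 61.6
turn [ 0.0048  0.0039 -0.0069] shift [ 2.4 -2.3 13.7] j1,j6 [0.41 0.59] pos [525.7  18.8 323.7] F [ 1.   0.7 -1.9] t 20.2
top predicted foot px [250.8 230.5] pred mark px [251.9 229.3]
side predicted foot px [276.  204.1] pred mark px [275.5 214.4]
```

View pics/s5.png

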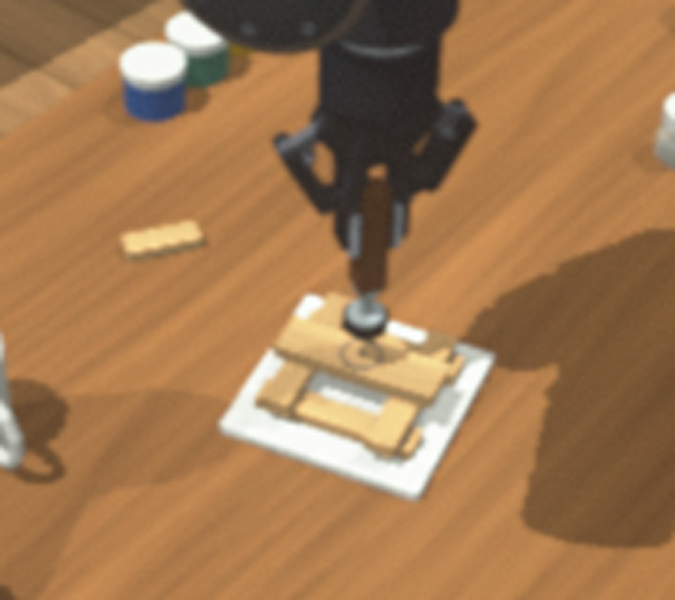

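The foot is at crop (365,318), right over the ring centred at about (368,352). Refining with numbers.

```bash
python3 - <<'E'
from h import *
for n in("top3","side3"):
    q=np.load(f"pics/{n}.npz");p=q['p'];m=optics.camera_model(n[:-1])
    c=proj([[528,20,46]],m)[0]; 
    ys,xs=np.mgrid[0:384,0:512]
    P=ray(np.c_[xs.ravel(),ys.ravel()],m,46)[:,:2].reshape(384,512,2)
    g=cv2.cvtColor(p,cv2.COLOR_RGB2GRAY); bh=cv2.morphologyEx(g,cv2.MORPH_BLACKHAT,np.ones((7,7),np.uint8)).astype(float)
    k=np.hypot(P[...,0]-528,P[...,1]-19.5)<14
    # ring pixels near radius 15 of the estimate, centre by circle fit
    k=np.hypot(P[...,0]-528,P[...,1]-19.5)<15+5
    ang=.241;e=np.array([-np.sin(ang),np.cos(ang)]); k&=abs((P-[528,19.5])@e)<13
    w=bh*k; t=np.percentile(bh[k],70); s=k&(bh>t); A=P[s]
    ctr=np.array([528,19.5])
    for i in range(10):
        r=np.hypot(*(A-ctr).T); B=A[(abs(r-15)<4)]; 
        M=np.c_[2*B,np.ones(len(B))]; sol=np.linalg.lstsq(M,(B**2).sum(1),rcond=None)[0]; ctr=sol[:2]
    dot=k&(np.hypot(*(P-ctr).transpose(2,0,1))<6); wd=bh*dot
    print(n,'ring',ctr.round(1),'R',np.sqrt(sol[2]+ctr@ctr).round(1),'dot',((P*wd[...,None]).sum((0,1))/wd.sum()).round(1),len(B))
q=np.load("pics/s5.npz");p,d=q['p'],q['d'];m=optics.camera_model("side");W=cloud(d,m);Z=W[...,2].copy();Z[d<=0]=0
k=box(p.shape,265,185,295,215)&(Z>66)&(Z<98); 
print('foot pts',k.sum(),W[k].mean(0).round(1))
k=box(p.shape,265,165,295,215)&(Z>75)&(Z<95)
ys,xs=np.where(k); print('foot px cols',xs.min(),xs.max(),'tool',status.observe()['tool_pos'].round(1))
u0,u1=xs.min(),xs.max(); 
for zz in(84,):
    print('foot centre col',(u0+u1)/2,'pred col',proj([[525.7,18.8,zz]],m)[0].round(1))
for lo,hi in((120,140),(140,160),(160,180)):
    k=box(p.shape,255,120,300,215)&(Z>lo)&(Z<hi)&(p[...,0]>p[...,2]*1.25); print(lo,k.sum(),W[k].mean(0).round(1))
E
```

```text
top3 ring [529.4  20.9] R 13.5 dot [529.1  20.6] 44
side3 ring [529.4  18.6] R 13.8 dot [529.6  16.9] 23
foot pts 106 [521.7  24.3  87.5]
foot px cols 271 283 tool [527.3  22.4 325.2]
foot centre col 277.0 pred col [277.3 204.3]
120 67 [520.8  26.2 130.3]
140 53 [517.4  24.6 150.3]
160 74 [520.   26.1 170.4]
```

```bash
python3 -c "
from h import *
go(529.3,19.5,298,1.01)"; echo '[0,0,0,0,0,0,0.1]' > mv.in && python3 -m creep mv.in|grep pos; python3 -c "
from h import *
go(529.3,19.5,298,1.01)"
```

```text
turn [ 0.0015  0.0014 -0.0059] shift [ 3.3  1.4 27.2] j1,j6 [0.41 0.59] pos [527.3  22.4 325.2] F [ 0.8  0.7 -1.3] t 20.3
tool_pos: [527.8, 24.1, 326.0]
turn [ 0.0001  0.0003 -0.0033] shift [ 3.7  3.1 28. ] j1,j6 [0.42 0.59] pos [527.8  24.1 326. ] F [ 0.2  0.3 -0.6] t 20.4
```

Careful with the scale: shifts go in shares of 60 cm and turns go in shares of 60 degrees. That gives: 14 mm is 0.0233, 3.7 mm is 0.0062, -0.003 rad is -0.0029.

```bash
echo '[0.0062,0.0052,0.0233,0,0,-0.0029,0.1,0,0,0.0233,0,0,0,0.1,0,0,0,0,0,0,0.1,0,0,0,0,0,0,0.1,0,0,0,0,0,0,0.1,0,0,0,0,0,0,0.1]' > mv.in && python3 -m creep mv.in|egrep 'pos|force'; python3 - <<'E'
from h import *
go(529.3,19.5,292,1.01)
p,d,m=grab("side");W=cloud(d,m);Z=W[...,2].copy();Z[d<=0]=0
t=status.observe()['tool_pos'];z=t[2]-245.3
k=box(p.shape,262,190,295,230)&(Z>z+3)&(Z<z+20); xs=np.where(k)[1]; print('foot cols',xs.min(),xs.max(),'pred',proj([[t[0],t[1],z+6]],m).round(1),'mean W',W[k].mean(0).round(1))
E
```

```text
tool_pos: [529.8, 20.3, 299.7]
contact_force: [-0.1, 0.5, -1.0]
grip_force: 61.6
turn [-0.0018 -0.0016  0.0016] shift [-0.   0.9  7.7] j1,j6 [0.41 0.6 ] pos [529.8  20.3 299.7] F [-0.1  0.5 -1. ] t 20.9
foot cols 270 281 pred [[275.4 210.5]] mean W [527.5  23.2  64.1]
```

Converted, 4 mm is 0.0067, 3 mm is 0.005.

```bash
echo '[0,0.0013,0.0067,0,0,0,0.1,0,0,0.005,0,0,0,0.1,0,0,0,0,0,0,0.1,0,0,0,0,0,0,0.1]' > mv.in && python3 -m creep mv.in|egrep 'pos|contact'
for i in 1 2 3; do echo '[0,0,0.0017,0,0,0,0.1,0,0,0.0017,0,0,0,0.1,0,0,0,0,0,0,0.1,0,0,0,0,0,0,0.1]' > mv.in && python3 -m creep mv.in|egrep 'pos|contact';done
```

```text
tool_pos: [529.2, 19.0, 292.0]
contact_force: [-0.6, 1.5, 1.2]
tool_pos: [529.2, 18.9, 290.0]
contact_force: [-0.4, -0.1, 1.5]
tool_pos: [529.2, 19.0, 287.9]
contact_force: [0.6, 1.6, 3.2]
tool_pos: [529.2, 19.0, 286.0]
contact_force: [0.2, 1.9, 4.5]
```

```bash
for i in 1 2; do echo '[0,0,0.0015,0,0,0,0.1,0,0,0.0015,0,0,0,0.1,0,0,0,0,0,0,0.1,0,0,0,0,0,0,0.1]' > mv.in && python3 -m creep mv.in|egrep 'pos|contact';done
echo '[0,0,0,0,0,0,0.1,0,0,0,0,0,0,0.1,0,0,0,0,0,0,0.1,0,0,0,0,0,0,0.1,0,0,0,0,0,0,0.1,0,0,0,0,0,0,0.1]' > mv.in && python3 -m creep mv.in
python3 - <<'E'
from h import *
go(529.3,19.5,282,1.01)
p,d,m=grab("side");W=cloud(d,m);Z=W[...,2].copy();Z[d<=0]=0
k=box(p.shape,240,180,310,250); cap=k&(Z>42)&(Z<50); 
print('cap',rect(cap,m,46))
cv2.imwrite("pics/s6.png",cv2.resize(p[120:280,180:360][:,:,::-1],(675,600),interpolation=cv2.INTER_CUBIC))
E
```

```text
tool_pos: [529.2, 18.9, 284.1]
contact_force: [-0.0, 2.9, 3.8]
tool_pos: [529.2, 18.9, 282.3]
contact_force: [-0.6, 2.2, 5.0]
time_s: 23.43
tool_pos: [529.2, 18.9, 282.3]
orientation: [0.961, -0.277, 0.001, -0.0]
contact_force: [-0.1, 2.6, 4.8]
grip_width: 0.251
grip_force: 62.4
turn [-0.0012 -0.001   0.0005] shift [-0.2 -0.6  0.3] j1,j6 [0.41 0.6 ] pos [529.2  18.9 282.3] F [-0.1  2.6  4.8] t 23.4
cap (array([527. ,  19.4], dtype=float32), 0.224, np.float32(121.2), np.float32(40.7))
```

View pics/s6.png

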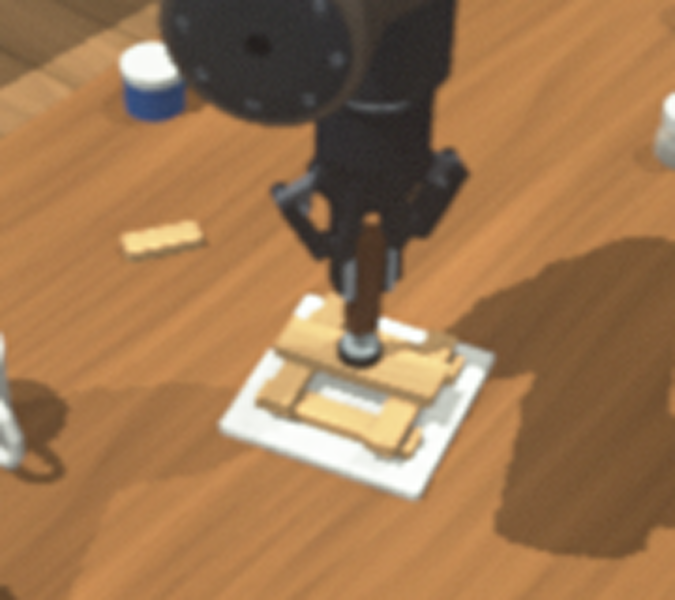

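```bash
python3 - <<'E'
from h import *
m=optics.camera_model("side");c=proj([[530,18,34]],m)[0].astype(int)
u=[c[0]-65+(590-390)/3, c[1]-60+172/3]; print('ring px by eye',u,'->',ray([u],m,46).round(1),'pred of 529.2,18.9',proj([[529.2,18.9,46]],m).round(1))
mt=optics.camera_model("top");c=proj([[530,18,34]],mt)[0].astype(int)
u=[c[0]-65+195/3,c[1]-60+184/3]; print('top ring',u,ray([u],mt,46).round(1),'pred',proj([[529.2,18.9,46]],mt).round(1))
p=np.load("pics/side3.npz")['p']
c=proj([[530,18,34]],m)[0].astype(int)
a=p[c[1]-20:c[1]+16,c[0]-24:c[0]+24]
q=np.load("pics/top3.npz")['p']; c2=proj([[530,18,34]],mt)[0].astype(int); b=q[c2[1]-18:c2[1]+18,c2[0]-24:c2[0]+24]
im=np.hstack([cv2.resize(x[:,:,::-1],(384,288),interpolation=cv2.INTER_CUBIC) for x in(a,b)]).copy()
print(c,c2); cv2.imwrite("pics/ring.png",im)
E
```

```text
ring px by eye [np.float64(276.6666666666667), np.float64(214.33333333333334)] -> [[526.9  17.3  46. ]] pred of 529.2,18.9 [[275.6 214.3]]
top ring [np.float64(252.0), np.float64(229.33333333333334)] [[528.9  19.2  46. ]] pred [[252.1 229.2]]
[275 217] [252 228]
```

View pics/ring.png

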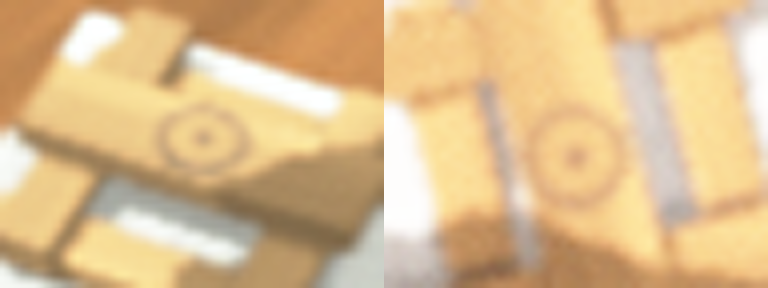

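The ring's dot is at (203,138) in the side crop and (576,157) in the top crop, which puts it within about 2 mm of the foot. Handing in.

```bash
python3 -c "
from bench import ctrl
print(ctrl.job_done())"
```

```text
the job is handed in; nothing more can be done
None
```

I handed the job in with the narrow slat and the wide slat both laid and the middle-sized presser still held upright on the ring. By my measurements the foot is pushed in about 10 mm at roughly 6 N and sits within about 2 mm of the ringed spot. Each slat is at most 5 mm off its place, and the hand-in returned no verdict.

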